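Show a pinned shaft to the inspection camera

ROBOT

A 6-joint arm with a two-finger parallel gripper is mounted at the origin on the work surface. World frame = base frame: x ahead of the robot, y to its left, z up, the work surface at z = 0. Lengths are in m, angles in rad, forces in N, time in s.
With the tool pointing down it reaches from about 0.325 to 0.85 m from the base axis. Payload 15.5 kg.
Tool frame: the origin (TCP) lies midway between the tips of the shut fingers; the grasp point (between the pads) lies 19 mm behind it; x points along the fingers, z is the direction in which the jaws open and shut, and the axes are right-handed (so a half turn about x gives the same grasp; the last joint's range is limited). The gripper opens to 91 mm and grips with 3 to 60 N. Pads are 32 mm wide; open, the fingers measure 118 mm over their backs; the gripper's body (76 mm by 178 mm) begins 60 mm behind the grasp point.
Start: joints at [1.01, 0.494, 1.345, -0, 1.302, -0.096], TCP at [0.28, 0.559, 0.214] pointing down, gripper open.
Joint ranges: [-2.91, 2.91], [-0.82, 2.16], [0.22, 2.67], [-1.22, 4.37], [0.12, 2.79], [-3.08, 3.08]. Speed limits (rad/s): [1.89, 1.89, 2.57, 3.01, 3.01, 3.01].

INTERFACE

Orientations are given as a unit quaternion [w, x, y, z].
In Python, from station import env gives the robot as it stands. The module is installed in compiled form; this text tells all that it offers.
- The arm moves only by the shell command python3 -m creep 'ROWS' [FORCE]. ROWS is JSON, a list of rows, each an object of numbers: "claw": the opening, from 0 (shut) to 1 (fully open); "dx", "dy", "dz": the shift along the tool's x, y, z in m; "yaw": the turn about the tool's x in rad. In form: [{"claw": .., "dx": .., "dy": .., "dz": .., "yaw": ..}, ...]. A call has 1 to 12 rows; each row shifts and turns the commanded pose from where the row before left it, along the tool's axes as they then stand; what a row does not reach is not made up. A row lasts 1/10 s, in which the tool goes at most 50 mm and 8.59 degrees, less where a joint would pass 70% of its speed; a pose out of reach is approached as far as the arm can. A call is refused whole if a number of a shift passes 0.05 or a number of a turn 0.15, either way. A call with a gripper value outside its range is refused whole. The fingers move at their own pace and stop on an object; FORCE is the grip in N (left out, the last holds). Time passes only in rows, so rows that do not move let the fingers close. It gives the time, the measured TCP pose, the force and the opening at its end, in the units of the state.
- env.get_state(): the state, without advancing time (a new reading comes with each control period).
- env.snapshot(name): name is "scene" or "top" or "wrist"; returns a dict with "image" (400x640x3 uint8, blue, green, red), "range_z" (400x640 float32, m along the optical axis (not along the pixel's ray), 0 where there is no reading), "mtx" (3x3 intrinsics, pixels), "rvec" (rotation vector, rad) and "tvec" (3), from world to camera coordinates, as OpenCV has them. Camera axes: x right, y down, z forward; pixel columns grow to the right and rows downward; lengths in m; the calibration is good to about 2 mm. A picture is of the moment at which its call begins.
- env.sign_off(): hands the job in, once; it reports no verdict.
Trained networks look in the newest picture that a camera, given by its name, has taken for a name from the list of things; names that differ only in an ending like _2 or _b are one class to them, and where a whole thing is asked for, a point or a joint stands for the part that bears it (a point fixed in the world has none). Each returns a list of dicts, best first, with "conf" (0 to 1); they miss things now and then, are a little off and sometimes report something else, mostly with a low value. They report only what shows in the picture. A call takes as long as a camera call.
- env.find_in(label, camera): "extent" ([centre column, centre row, width, height] in pixels, round what is visible of it).
The state is a dict: "clock": time; "q": joint angles; "joint_vel": joint speeds; "joint_efforts": joint torques, N m; "position": TCP position; "orientation": TCP orientation; "contact_force": force on the tool from outside, world axes, zero at the start; "torque": the same for the moment, N m; "gripper_width": finger opening in m.
Only numpy, scipy, OpenCV 4.12 (cv2) and the standard library are available. Lean on these libraries where they do the work, as an engineer would, in place of code of your own. Each camera call takes 0.05 s, during which the arm holds its last target.

TASK

One of the four steel shafts standing in the white loading block already has its brass drive pin pressed in, sticking out to one side. Draw that shaft up out of the block and show it to the inspection camera on its post: hold it upright in the air, pin pointing straight at the lens, with the end of the pin centred on the lens and 10 cm in front of it. Finish while still holding it there, steady, and leave the other shafts, the camera and everything else on the bench as they stand.

Things in the scene. Friction and masses are not known exactly. Their poses are not given: they have to be found in the camera images.
- pinned_shaft: round steel shaft, 18 mm diameter, 160 mm long, about 0.31 kg, loose in one of the bores. Origin: centre of its foot; z up along it, x along the pin. A brass pin of 8 mm diameter stands out square from its side, axis 85 mm above the foot, end 27 mm from the shaft's axis. Bare to grip from 92 to 145 mm above the foot, then a thinner end (11 mm) to 160 mm. The pin starts facing any way.
- pin_end (a point): centre of the free end face of the brass pin, on the pinned shaft (27 mm out along its x, 85 mm up); axes as the shaft's: x points out along the pin, z up along the shaft
- pin_root (a point): point on the pinned shaft's axis at the height of the pin (85 mm above the foot); axes as the shaft's
- lens (a point): centre of the inspection camera's lens, at the front of a 74 mm ring light. x points out of the lens along its view (level), z up. Height 150 to 210 mm above the bench. The camera reaches 132 mm back (-x) from it to a 20 mm post, 235 mm high, on a base plate 160 x 110 x 14 mm that ends below the lens. The post clamp stays put unless pushed hard.
- block: white plastic loading block, fixed, 64 x 262 x 45 mm high; origin under its centre, long side along its y. Four blind bores in a row at y = -99, -33, 33, 99 mm, 18 mm plus 1.5 mm clearance, 35 mm deep (floor 10 mm above the bench), so that the shafts' feet are 10 mm and their tops 170 mm above the bench
- plain_shaft_a: steel shaft of the same turned shape as the pinned one, but without a pin: only an empty 8 mm cross hole 85 mm above its foot. Loose, standing in the loading block. Origin at the centre of its foot, z along the shaft.
- plain_shaft_b: steel shaft of the same turned shape as the pinned one, but without a pin: only an empty 8 mm cross hole 85 mm above its foot. Loose, standing in the loading block. Origin at the centre of its foot, z along the shaft.
- plain_shaft_c: steel shaft of the same turned shape as the pinned one, but without a pin: only an empty 8 mm cross hole 85 mm above its foot. Loose, standing in the loading block. Origin at the centre of its foot, z along the shaft.
- pin_dish: clear square dish of brass pins, 100 x 100 x 34 mm high, loose; origin under its centre
- collar: dark steel ring, 48 mm diameter, 18 mm high, lying loose; origin under its centre
- hammer: hammer 240 mm long lying loose, handle to its -x; origin near its middle
- spanner: spanner 170 mm long lying flat and loose along its x; origin near its middle
- punch: dark steel press punch standing loose on a 32 mm wide foot, 60 mm high; origin under its centre
- vee_block: dark steel vee block, 90 x 50 x 37 mm high, loose; origin under its centre

How it is judged:
By the outcome, as a careful person would: the job done as asked, in the order asked, and still so for the second after the job is handed in, while the arm keeps its last pose, push and grip.
It also fails if it takes over 45 s, if anything falls off the work surface, if the arm or the gripper's body presses on something with over 40 N, if the wrist force passes 120 N, or if a joint passes its speed limit or range.

## Working session

There is one attempt and no reset: what is moved stays moved. The work goes in short steps, Python scripts to look and compute and a shell command to move; the robot and the scene stay as the last step left them, time stands still between calls to the robot, and variables do not carry over. Pictures are saved under pics/ and viewed, and the job is handed in when it is done.

```bash
mkdir -p pics; cat > h.py <<'E'
import numpy as np, cv2
from station import env
def snap(n,save=None):
    s=env.snapshot(n)
    if save: cv2.imwrite('pics/'+save+'.png',s['image'])
    return s
def RT(s):
    return cv2.Rodrigues(np.array(s['rvec'],float))[0],np.array(s['tvec'],float).reshape(3)
def ray(s,u,v):
    R,t=RT(s); K=np.array(s['mtx']); d=np.linalg.inv(K)@[u,v,1.]
    return -R.T@t, R.T@d   # p=c+z*d
def pt(s,u,v,z=None):
    c,d=ray(s,u,v)
    if z is None: z=s['range_z'][int(round(v)),int(round(u))]
    return c+z*d
def atz(s,u,v,h):
    c,d=ray(s,u,v); return c+d*(h-c[2])/d[2]
def cloud(s):
    Z=s['range_z'];R,t=RT(s);K=np.array(s['mtx'])
    v,u=np.mgrid[:400,:640]
    P=np.stack([u,v,np.ones_like(u)],-1)@np.linalg.inv(K).T*Z[...,None]
    return (P-t)@R
def proj(s,p):
    return cv2.projectPoints(np.array(p,float).reshape(-1,1,3),s['rvec'],s['tvec'],np.array(s['mtx']),None)[0].reshape(-1,2)
E
python3 - <<'E'
from h import *
st=env.get_state(); print({k:np.round(v,3).tolist() for k,v in st.items()})
for n in ['scene','top','wrist']:
    s=snap(n,n+'0'); print(n,(-RT(s)[0].T@RT(s)[1]).round(3))
    for l in ['pinned_shaft','pin_end','plain_shaft_a','lens','block']:
        try: print(l,[(round(d['conf'],2),np.round(d['extent'],0).tolist()) for d in env.find_in(l,n)])
        except Exception as e: print(l,e)
E
```

```text
{'clock': 0.0, 'q': [1.011, 0.494, 1.346, -0.0, 1.303, -0.095], 'joint_vel': [-0.001, 0.001, -0.0, 0.0, -0.0, -0.001], 'joint_efforts': [-0.002, -87.879, -38.186, 0.071, 0.053, -0.0], 'position': [0.28, 0.558, 0.213], 'orientation': [0.601, -0.372, 0.602, 0.371], 'contact_force': [0.17, 0.068, 0.342], 'torque': [-0.006, -0.019, -0.008], 'gripper_width': 0.091}
scene [ 1.419 -0.337  0.937]
pinned_shaft [(0.74, [433.0, 165.0, 18.0, 42.0])]
pin_end [(0.76, [434.0, 166.0, 12.0, 41.0])]
plain_shaft_a [(0.77, [368.0, 183.0, 10.0, 41.0]), (0.66, [411.0, 170.0, 16.0, 40.0]), (0.56, [388.0, 176.0, 8.0, 40.0])]
lens [(0.82, [114.0, 231.0, 80.0, 58.0])]
block [(0.89, [397.0, 202.0, 93.0, 57.0])]
top [ 0.461 -0.007  1.226]
pinned_shaft [(0.48, [193.0, 213.0, 25.0, 10.0])]
pin_end [(0.48, [192.0, 215.0, 20.0, 11.0]), (0.22, [242.0, 212.0, 11.0, 11.0])]
plain_shaft_a [(0.67, [242.0, 211.0, 15.0, 9.0]), (0.66, [220.0, 216.0, 17.0, 11.0])]
lens [(0.78, [500.0, 197.0, 65.0, 45.0])]
block [(0.85, [236.0, 212.0, 96.0, 32.0])]
wrist [0.221 0.59  0.384]
pinned_shaft []
pin_end []
plain_shaft_a []
lens []
block []
```

```bash
python3 - <<'E'
import cv2
a=cv2.imread('pics/scene0.png');b=cv2.imread('pics/top0.png')
cv2.imwrite('pics/scene_c.png',cv2.resize(a[120:240,330:490],None,fx=5,fy=5,interpolation=cv2.INTER_CUBIC))
cv2.imwrite('pics/top_c.png',cv2.resize(b[180:250,170:300],None,fx=6,fy=6,interpolation=cv2.INTER_CUBIC))
E
```

```text
(no output)
```

View pics/scene0.png

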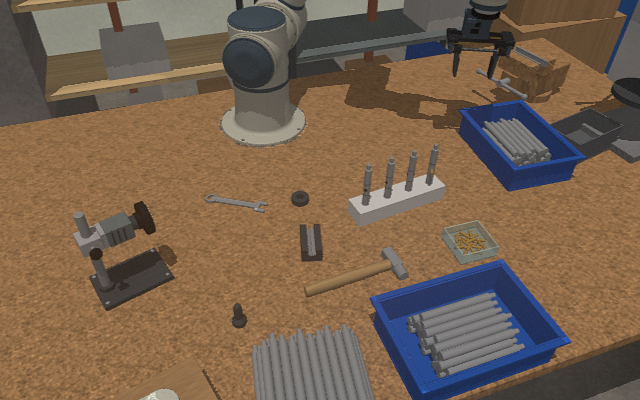

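View pics/top0.png

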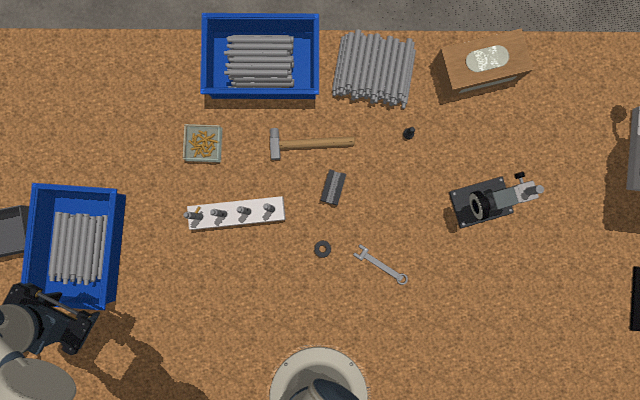

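View pics/scene_c.png

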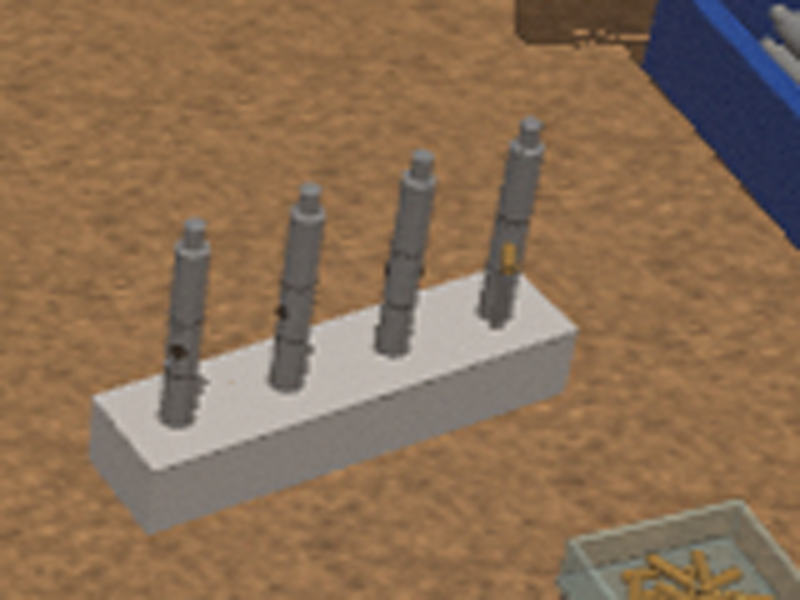

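View pics/top_c.png

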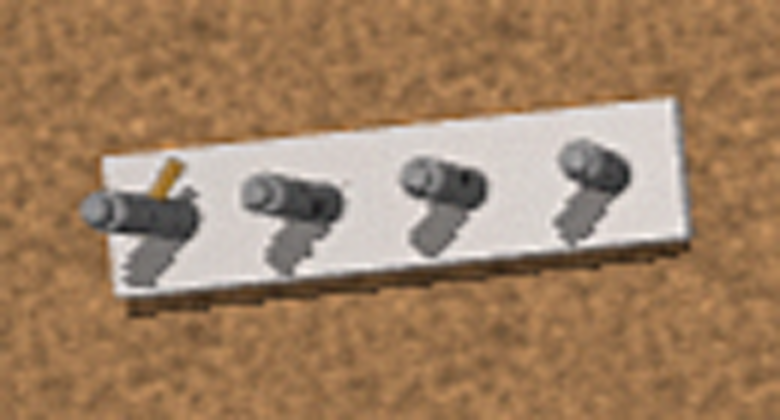

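The pinned shaft is in the end bore at large y: scene (433,165), top (193,213). Its pin points roughly +x. The inspection camera's ring is at top (478,205) and scene (145,219), and it faces about +y.

```bash
python3 - <<'E'
from h import *
S=snap('scene');T=snap('top')
cs=cloud(S);ct=cloud(T)
# block top
m=(np.abs(ct[...,2]-.045)<.006)&(T['image'].min(-1)>150)&(T['range_z']>0)
m[:190]=0;m[235:]=0;m[:,:180]=0;m[:,290:]=0
p=ct[m]; r=cv2.minAreaRect((p[:,:2]*1000).astype(np.float32)); print('block top',r,np.median(p[:,2]))
for n,s,c in (('s',S,cs),('t',T,ct)):
    for l in ('pinned_shaft',) :
        pass
# shaft points by heights
for n,c in (('s',cs),('t',ct)):
    q=c.reshape(-1,3); 
    q=q[(q[:,0]>.3)&(q[:,0]<.6)&(q[:,1]>.1)&(q[:,1]<.5)&(q[:,2]>.06)&(q[:,2]<.2)]
    print(n,len(q))
    # cluster
    from scipy.cluster.hierarchy import fclusterdata
    k=fclusterdata(q[:,:2],.02,'distance')
    for i in set(k):
        w=q[k==i]
        if len(w)>10: print(len(w),w.mean(0).round(4),w.min(0).round(3),w.max(0).round(3))
    q=c.reshape(-1,3); 
    q=q[(q[:,0]>.2)&(q[:,0]<.7)&(q[:,1]<-.2)&(q[:,1]>-.9)&(q[:,2]>.03)&(q[:,2]<.3)]
    print('cam',len(q),q.min(0),q.max(0))
b=cv2.resize(T['image'][160:240,440:560],None,fx=6,fy=6,interpolation=cv2.INTER_CUBIC);cv2.imwrite('pics/tcam.png',b)
b=cv2.resize(S['image'][190:320,60:190],None,fx=4.6,fy=4.6,interpolation=cv2.INTER_CUBIC);cv2.imwrite('pics/scam.png',b)
E
```

```text
block top ((509.3798522949219, 229.34332275390625), (63.915802001953125, 262.50506591796875), 6.118125915527344) 0.044730877617705875
s 964
242 [0.5259 0.1259 0.1179] [0.515 0.119 0.06 ] [0.533 0.137 0.173]
241 [0.5188 0.1912 0.1176] [0.506 0.184 0.061] [0.525 0.203 0.171]
240 [0.5115 0.2566 0.1174] [0.501 0.249 0.061] [0.52  0.269 0.173]
241 [0.5049 0.3218 0.1181] [0.49  0.312 0.06 ] [0.525 0.334 0.173]
cam 2672 [ 0.49556705 -0.54482737  0.03005722] [ 0.61181065 -0.38373302  0.23848038]
t 386
70 [0.5189 0.1275 0.1397] [0.511 0.122 0.071] [0.529 0.138 0.173]
84 [0.5119 0.1921 0.1351] [0.504 0.187 0.062] [0.522 0.205 0.173]
98 [0.5052 0.2571 0.1294] [0.497 0.252 0.06 ] [0.514 0.267 0.172]
134 [0.5007 0.3216 0.1232] [0.489 0.313 0.063] [0.524 0.333 0.174]
cam 1572 [ 0.48858751 -0.89967617  0.03001325] [ 0.69667492 -0.38089287  0.24014878]
```

View pics/tcam.png

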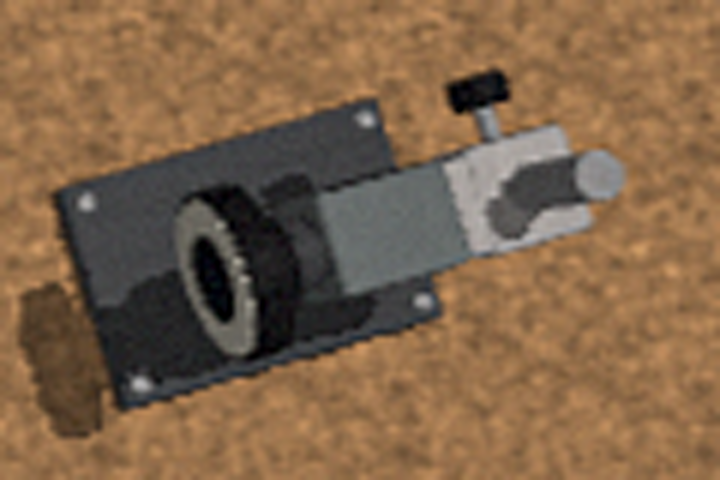

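View pics/scam.png

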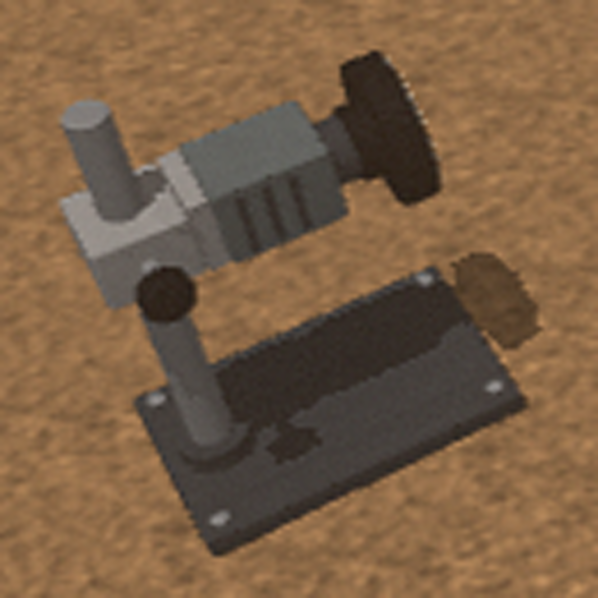

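```bash
cat > m1.py <<'E'
from h import *
from scipy.optimize import least_squares
S=snap('scene');T=snap('top')
C={'s':cloud(S),'t':cloud(T)}; I={'s':S,'t':T}
for n in C:
    q=C[n].reshape(-1,3); im=I[n]['image'].reshape(-1,3).astype(int)
    t=q[(abs(q[:,0]-.4)<.1)&(abs(q[:,1])<.05)&(abs(q[:,2])<.008)]; print(n,'table z',t[:,2].mean())
    a=(abs(q[:,0]-.5)<.06)&(abs(q[:,1]-.322)<.035)&(q[:,2]>.06)&(q[:,2]<.18)
    brass=a&(im[:,2]-im[:,0]>40)&(q[:,2]<.12)
    w=q[a&~brass&(q[:,2]<.153)&(abs(q[:,2]-.095)>.008)]
    f=least_squares(lambda x:np.hypot(w[:,0]-x[0]-x[2]*(w[:,2]-.1),w[:,1]-x[1]-x[3]*(w[:,2]-.1))-.009,[.499,.328,0,0],loss='soft_l1',f_scale=.001)
    print('axis@.1',f.x.round(4),np.sqrt((f.fun**2).mean()),len(w))
    b=q[brass]; print('brass',len(b),b.mean(0).round(4)); print(b.round(4)[:20])
    tt=q[a&(q[:,2]>.167)];print('top',len(tt),tt.mean(0))
E
python3 m1.py
cat > m2.py <<'E'
from h import *
T=snap('top');S=snap('scene')
c=cloud(T);im=T['image'].astype(int)
m=np.zeros((400,640),bool);m[160:240,450:560]=1
pl=m&(abs(c[...,2]-.014)<.004)&(im.max(-1)<90)
r=cv2.minAreaRect((c[pl][:,:2]*1000).astype(np.float32));print('plate',r)
# ring light face: bright low-sat around (478,205)
rg=m&(c[...,2]>.1)&(c[...,2]<.26)&(c[...,1]>-.425)
ys,xs=np.where(rg);print('px',xs.min(),xs.max(),ys.min(),ys.max())
f=rg&(im.min(-1)>95); P=c[f]; print(len(P),P.min(0),P.max(0))
u,s,v=np.linalg.svd(P-P.mean(0));print('normal',v[2],s/np.sqrt(len(P)),P.mean(0))
for n,s_,cc in(('t',T,c),('s',S,cloud(S))):
    q=cc.reshape(-1,3);w=q[(q[:,0]>.45)&(q[:,0]<.7)&(q[:,1]<-.36)&(q[:,1]>-.43)&(q[:,2]>.08)&(q[:,2]<.3)]
    print(n,'ring',len(w),w.min(0),w.max(0))
    p=q[(q[:,2]>.225)&(q[:,2]<.245)&(q[:,1]<-.46)&(q[:,1]>-.62)&(abs(q[:,0]-.56)<.08)];print('post top',len(p),p.mean(0))
E
python3 m2.py
```

```text
s table z -6.327844199947162e-05
axis@.1 [ 0.4989  0.3259 -0.0068 -0.0013] 0.0018211216142815993 152
brass 18 [0.5143 0.3179 0.0941]
[[0.5036 0.3334 0.0965]
 [0.5054 0.3209 0.0943]
 [0.5119 0.3193 0.0995]
 [0.5018 0.321  0.0883]
 [0.5146 0.3149 0.0994]
 [0.5152 0.3175 0.0991]
 [0.5035 0.3204 0.0863]
 [0.5174 0.3135 0.0984]
 [0.5161 0.3175 0.0965]
 [0.5042 0.3204 0.0835]
 [0.5242 0.3091 0.1014]
 [0.5224 0.3135 0.0989]
 [0.5015 0.335  0.0777]
 [0.5211 0.312  0.095 ]
 [0.5257 0.3118 0.0985]
 [0.5239 0.3161 0.096 ]
 [0.5215 0.3123 0.0919]
 [0.5236 0.3139 0.093 ]]
top 11 [0.50101824 0.32500765 0.16966908]
t table z -0.0002283397880130287
axis@.1 [ 0.4989  0.3277  0.006  -0.0018] 0.0008757295957172852 59
brass 18 [0.5135 0.3181 0.0971]
[[0.521  0.316  0.0967]
 [0.5211 0.3143 0.0934]
 [0.5181 0.3173 0.101 ]
 [0.5181 0.315  0.1001]
 [0.5182 0.3124 0.0998]
 [0.5155 0.3176 0.0997]
 [0.5156 0.3155 0.0979]
 [0.5156 0.3127 0.0987]
 [0.513  0.3209 0.0972]
 [0.513  0.318  0.0981]
 [0.5132 0.317  0.0927]
 [0.5105 0.324  0.0954]
 [0.5105 0.3212 0.096 ]
 [0.5105 0.3191 0.0943]
 [0.5077 0.323  0.0987]
 [0.5079 0.3215 0.095 ]
 [0.5078 0.3182 0.0974]
 [0.5052 0.3213 0.0955]]
top 16 [0.49902769 0.32597686 0.17005017]
plate ((542.0596923828125, -462.5072021484375), (108.5927505493164, 161.3977508544922), 16.303834915161133)
px 469 491 191 219
60 [ 0.49107557 -0.40053933  0.1326706 ] [ 0.55090907 -0.38185352  0.19765753]
normal [ 0.2817824  -0.95947402  0.0028777 ] [0.02024506 0.01678523 0.00074369] [ 0.51759905 -0.39258507  0.17109534]
t ring 543 [ 0.48859249 -0.42999943  0.12578186] [ 0.55835308 -0.38185352  0.20220189]
post top 73 [ 0.55744879 -0.51362539  0.23351242]
s ring 567 [ 0.4928806  -0.42992295  0.1257507 ] [ 0.56334878 -0.38380044  0.20047731]
post top 93 [ 0.56154672 -0.51687159  0.23287649]
```

```bash
cat >> h.py <<'E'
from scipy.spatial.transform import Rotation as Ro
def tool(st=None):
    st=st or env.get_state(); w,x,y,z=st['orientation']; return np.array(st['position']),Ro.from_quat([x,y,z,w]).as_matrix()
def togo(p):
    P,R=tool(); print('tool pos',P.round(4),'jaw ang',np.degrees(np.arctan2(R[1,2],R[0,2])).round(2),'x axis',R[:,0].round(3),'| d tool',(R.T@(np.array(p)-P)).round(4))
E
python3 - <<'E'
from h import *
togo([.499,.327,.213]); P,R=tool(); print(R.round(3))
togo([.499,.327,.111])
E
```

```text
tool pos [0.2802 0.5587 0.2139] jaw ang 63.37 x axis [ 0.  0. -1.] | d tool [ 0.0009 -0.2995 -0.109 ]
[[ 0.    -0.894  0.448]
 [ 0.     0.448  0.894]
 [-1.    -0.     0.   ]]
tool pos [0.2802 0.5587 0.2139] jaw ang 63.37 x axis [ 0.  0. -1.] | d tool [ 0.1029 -0.2995 -0.109 ]
```

```bash
python3 -m creep '[{"dx":-0.01,"dy":-0.05,"dz":-0.018},{"dx":-0.01,"dy":-0.05,"dz":-0.018},{"dx":-0.01,"dy":-0.05,"dz":-0.018},{"dx":-0.01,"dy":-0.05,"dz":-0.018}]'
python3 -m creep '[{"yaw":0.14},{"yaw":0.14},{"yaw":0.14},{"yaw":0.14},{"yaw":0.14},{"yaw":0.14},{"yaw":0.14},{}]'
python3 - <<'E'
from h import *
W=snap('wrist','w1')
for l in ['pinned_shaft','pin_end','pin_root','plain_shaft_a']: print(l,[(round(d['conf'],2),np.round(d['extent'],0).tolist()) for d in env.find_in(l,'wrist')])
togo([.499,.327,.213])
print(proj(W,[[.499,.327,.17],[.499,.327,.1]]))
E
```

```text
pinned_shaft []
pin_end []
pin_root []
plain_shaft_a []
tool pos [0.2802 0.5587 0.2139] jaw ang 63.37 x axis [ 0. -0. -1.] | d tool [ 0.0009 -0.2995 -0.109 ]
[[213.04454761 489.38737964]
 [232.93233332 421.99608304]]validation failed for argument at $[0]...
validation failed for argument at $[0]...
```

View pics/w1.png

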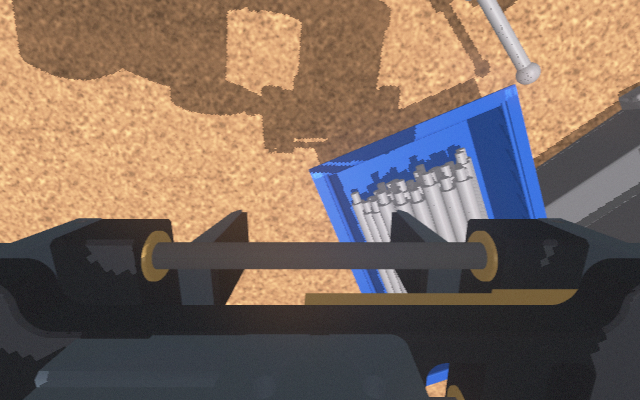

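The move was refused because every row needs all five keys. The wrist picture shows only the left bin and the fingers.

```bash
python3 -m creep '[{"claw":1,"dx":-0.01,"dy":-0.05,"dz":-0.018,"yaw":0},{"claw":1,"dx":-0.01,"dy":-0.05,"dz":-0.018,"yaw":0},{"claw":1,"dx":-0.01,"dy":-0.05,"dz":-0.018,"yaw":0},{"claw":1,"dx":-0.01,"dy":-0.05,"dz":-0.018,"yaw":0}]'
python3 -m creep '[{"claw":1,"dx":0,"dy":0,"dz":0,"yaw":0.14},{"claw":1,"dx":0,"dy":0,"dz":0,"yaw":0.14},{"claw":1,"dx":0,"dy":0,"dz":0,"yaw":0.14},{"claw":1,"dx":0,"dy":0,"dz":0,"yaw":0.14},{"claw":1,"dx":0,"dy":0,"dz":0,"yaw":0.14},{"claw":1,"dx":0,"dy":0,"dz":0,"yaw":0.14},{"claw":1,"dx":0,"dy":0,"dz":0,"yaw":0.14},{"claw":1,"dx":0,"dy":0,"dz":0,"yaw":0}]'
python3 - <<'E'
from h import *
W=snap('wrist','w2')
for l in ['pinned_shaft','pin_end','pin_root','plain_shaft_a']: print(l,[(round(d['conf'],2),np.round(d['extent'],0).tolist()) for d in env.find_in(l,'wrist')])
togo([.499,.327,.213]); print(env.get_state()['q'])
print(proj(W,[[.499,.327,.17],[.499,.327,.1]]))
E
```

```text
clock: 1.85
position: [0.4166, 0.4148, 0.2514]
orientation: [0.602, -0.372, 0.602, 0.372]
contact_force: [1.3, -0.2, -0.1]
gripper_width: 0.0911
clock: 2.65
position: [0.4156, 0.4163, 0.2509]
orientation: [0.706, -0.044, 0.706, 0.044]
contact_force: [0.0, 1.0, 0.5]
gripper_width: 0.091
pinned_shaft [(0.74, [384.0, 282.0, 21.0, 25.0])]
pin_end [(0.87, [384.0, 281.0, 20.0, 26.0])]
pin_root [(0.87, [383.0, 284.0, 27.0, 26.0])]
plain_shaft_a []
tool pos [0.4156 0.4163 0.2509] jaw ang 7.38 x axis [-0.  0. -1.] | d tool [ 0.0379 -0.0993  0.0712]
[6.84750307e-01 4.08167762e-01 1.38796515e+00 1.98378733e-05
 1.34546371e+00 5.55905152e-01]
[[389.41406134 300.00996339]
 [375.79866851 267.09530246]]
```

View pics/w2.png

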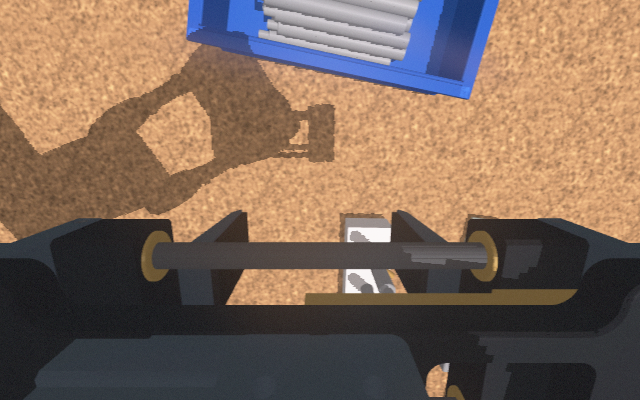

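The wrist view shows the pinned shaft partly hidden by the gripper at about (384,282). My predicted positions (389,300) to (376,267) match it. The two fixed views and the block geometry agree to 2 mm on (0.499, 0.327), so I'm going there.

```bash
python3 -m creep '[{"claw":1,"dx":0,"dy":-0.033,"dz":0.0237,"yaw":0},{"claw":1,"dx":0,"dy":-0.033,"dz":0.0237,"yaw":0},{"claw":1,"dx":0,"dy":-0.033,"dz":0.0237,"yaw":0},{"claw":1,"dx":0,"dy":0,"dz":0,"yaw":0},{"claw":1,"dx":0,"dy":0,"dz":0,"yaw":0}]'
python3 - <<'E'
from h import *
W=snap('wrist','w3');T=snap('top','t3');S=snap('scene')
togo([.499,.327,.111])
a=cv2.resize(S['image'][80:240,350:500],None,fx=4,fy=3.7);cv2.imwrite('pics/s3.png',a)
E
```

```text
clock: 3.4
position: [0.499, 0.3264, 0.2508]
orientation: [0.706, -0.044, 0.706, 0.044]
contact_force: [-0.5, 0.1, -1.0]
gripper_width: 0.0917
tool pos [0.498  0.3277 0.2509] jaw ang 7.31 x axis [-0.  0. -1.] | d tool [ 0.1399 -0.0008  0.001 ]
```

View pics/w3.png

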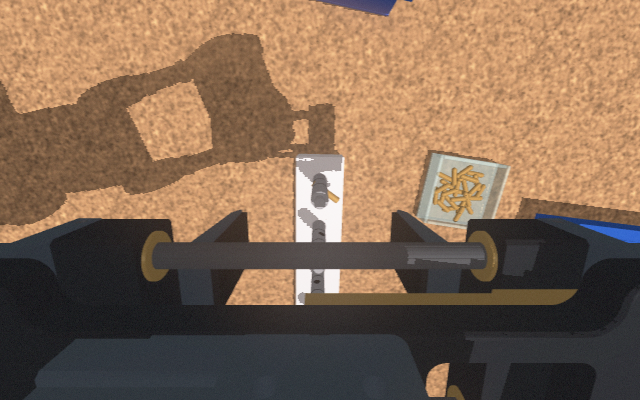

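View pics/s3.png

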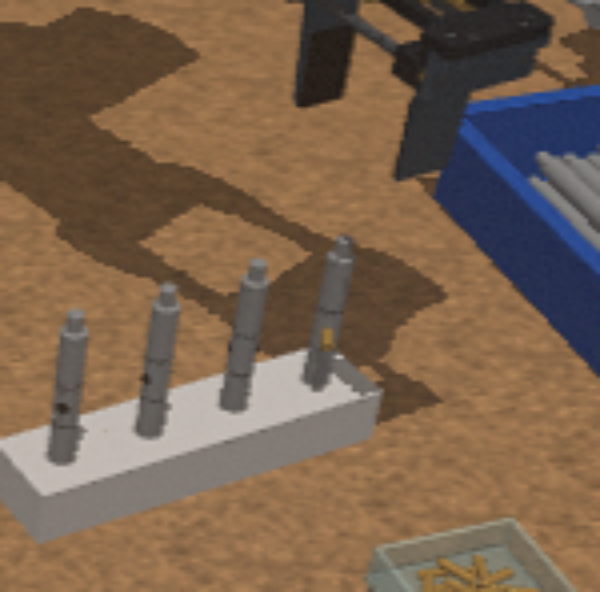

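The scene view shows the fingers straight above the pinned shaft. In the wrist view the pinned shaft is at (320,190), midway between the fingers, with its pin pointing right and down to (333,197).

```bash
python3 - <<'E'
from h import *
from scipy.optimize import least_squares
W=snap('wrist');c=cloud(W);q=c.reshape(-1,3);im=W['image'].reshape(-1,3).astype(int)
a=(abs(q[:,0]-.5)<.04)&(abs(q[:,1]-.325)<.035)&(q[:,2]>.055)&(q[:,2]<.185)
b=a&(im[:,2]-im[:,0]>40); w=q[a&~b&(q[:,2]<.153)&(abs(q[:,2]-.095)>.008)]
f=least_squares(lambda x:np.hypot(w[:,0]-x[0],w[:,1]-x[1])-.009,[.499,.328],loss='soft_l1',f_scale=.001);print(f.x,len(w),np.abs(f.fun).mean())
t=q[a&(q[:,2]>.164)];print('top',len(t),t.mean(0))
B=q[b];print(len(B),B.mean(0));
d=B[:,:2]-f.x; print(B[np.argsort(np.hypot(*d.T))].round(4)[::4]); 
far=d[np.hypot(*d.T)>.011]; print('pin ang',np.degrees(np.arctan2(*far.mean(0)[::-1])))
print(proj(W,[[f.x[0],f.x[1],.17]]))
E
```

```text
[0.50037915 0.32768391] 195 0.00013684367348457466
top 117 [0.50014743 0.32851523 0.16897464]
84 [0.51569749 0.32097739 0.10136657]
[[0.508  0.3313 0.1555]
 [0.5075 0.3331 0.1325]
 [0.492  0.3328 0.0961]
 [0.511  0.3236 0.0983]
 [0.5121 0.3239 0.0992]
 [0.5134 0.3237 0.0977]
 [0.5136 0.3216 0.0989]
 [0.5139 0.3202 0.0978]
 [0.515  0.3205 0.0984]
 [0.5142 0.3178 0.0979]
 [0.5172 0.3219 0.0983]
 [0.5174 0.3206 0.0975]
 [0.5185 0.3216 0.0961]
 [0.5187 0.3196 0.0978]
 [0.5199 0.3206 0.0964]
 [0.5181 0.3157 0.0975]
 [0.5212 0.3197 0.0971]
 [0.5204 0.3163 0.0987]
 [0.5215 0.3166 0.0994]
 [0.5227 0.3167 0.0991]
 [0.5238 0.3177 0.0976]]
pin ang -26.148476573370413
[[320.86433803 205.42667222]]
```

The wrist view gives the axis at (0.5004, 0.3277) and the top at 0.169, in agreement with the fixed views. I'll descend so the grasp point is near z = 0.130, with the fingertips above the pin.

```bash
python3 -m creep '[{"claw":1,"dx":0.03,"dy":0,"dz":0.0015,"yaw":0},{"claw":1,"dx":0.03,"dy":0,"dz":0,"yaw":0},{"claw":1,"dx":0.03,"dy":0,"dz":0,"yaw":0},{"claw":1,"dx":0.03,"dy":0,"dz":0,"yaw":0},{"claw":1,"dx":0.02,"dy":0,"dz":0,"yaw":0},{"claw":1,"dx":0,"dy":0,"dz":0,"yaw":0},{"claw":1,"dx":0,"dy":0,"dz":0,"yaw":0}]' 30
python3 - <<'E'
from h import *
T=snap('top');S=snap('scene')
togo([.5,.3276,.111])
cv2.imwrite('pics/s4.png',cv2.resize(S['image'][80:240,350:500],None,fx=4,fy=3.7))
E
```

```text
clock: 4.3
position: [0.4999, 0.3278, 0.1114]
orientation: [0.706, -0.045, 0.706, 0.045]
contact_force: [0.7, -0.6, 1.4]
gripper_width: 0.0913
tool pos [0.5006 0.3279 0.1123] jaw ang 7.25 x axis [ 0.002  0.001 -1.   ] | d tool [ 0.0013 -0.0002 -0.0007]
```

View pics/s4.png

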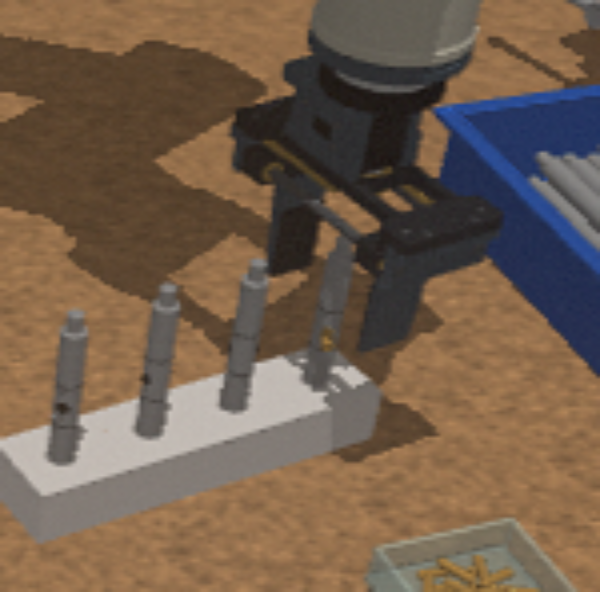

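The fingers straddle the shaft top above the pin, and the other shafts are clear. Next I'll close.

```bash
python3 -m creep '[{"claw":0,"dx":0,"dy":0,"dz":0,"yaw":0},{"claw":0,"dx":0,"dy":0,"dz":0,"yaw":0},{"claw":0,"dx":0,"dy":0,"dz":0,"yaw":0},{"claw":0,"dx":0,"dy":0,"dz":0,"yaw":0},{"claw":0,"dx":0,"dy":0,"dz":0,"yaw":0},{"claw":0,"dx":0,"dy":0,"dz":0,"yaw":0},{"claw":0,"dx":0,"dy":0,"dz":0,"yaw":0},{"claw":0,"dx":0,"dy":0,"dz":0,"yaw":0}]' 45
```

```text
clock: 5.2
position: [0.5001, 0.3272, 0.1109]
orientation: [0.706, -0.045, 0.706, 0.045]
contact_force: [0.1, -0.1, 0.1]
gripper_width: 0.0301
```

```bash
python3 -m creep '[{"claw":0,"dx":0,"dy":0,"dz":0,"yaw":0},{"claw":0,"dx":0,"dy":0,"dz":0,"yaw":0},{"claw":0,"dx":0,"dy":0,"dz":0,"yaw":0},{"claw":0,"dx":0,"dy":0,"dz":0,"yaw":0}]' 45
```

```text
clock: 5.6
position: [0.5, 0.3272, 0.1109]
orientation: [0.706, -0.045, 0.706, 0.044]
contact_force: [-0.9, 0.4, -0.6]
gripper_width: 0.0173
```

```bash
python3 -m creep '[{"claw":0,"dx":-0.01,"dy":0,"dz":0,"yaw":0},{"claw":0,"dx":-0.02,"dy":0,"dz":0,"yaw":0},{"claw":0,"dx":-0.02,"dy":0,"dz":0,"yaw":0},{"claw":0,"dx":-0.025,"dy":0,"dz":0,"yaw":0},{"claw":0,"dx":-0.025,"dy":0,"dz":0,"yaw":0},{"claw":0,"dx":-0.03,"dy":0,"dz":0,"yaw":0},{"claw":0,"dx":-0.03,"dy":0,"dz":0,"yaw":0},{"claw":0,"dx":-0.03,"dy":0,"dz":0,"yaw":0},{"claw":0,"dx":-0.02,"dy":0,"dz":0,"yaw":0},{"claw":0,"dx":0,"dy":0,"dz":0,"yaw":0}]' 45
python3 - <<'E'
from h import *
W=snap('wrist','w5');S=snap('scene','s5')
E
```

```text
clock: 6.6
position: [0.501, 0.3277, 0.3242]
orientation: [0.707, -0.044, 0.704, 0.045]
contact_force: [0.0, 0.7, -3.3]
gripper_width: 0.0173
```

View pics/s5.png

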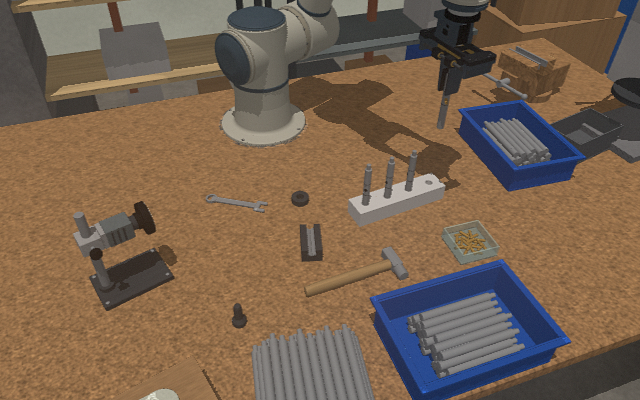

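View pics/w5.png

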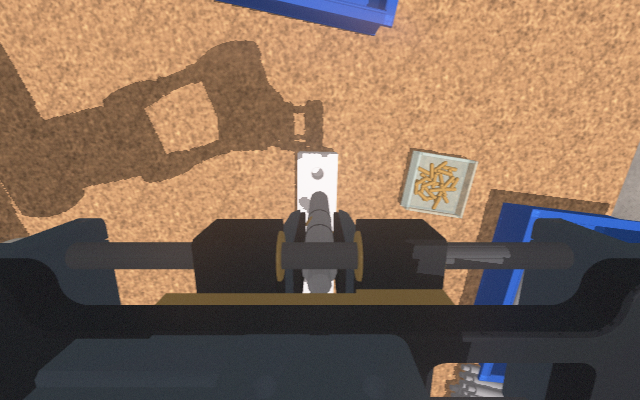

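The shaft is clear of the block at scene (443,110), the other three stand undisturbed, and the foot is near z = 0.22. I'll work out the transfer to a standoff point on the lens axis.

```bash
python3 - <<'E'
from h import *
L=np.array([.5215,-.389]);n=np.array([-.2817,.9595])
p=L+.2*n;print(p);togo([*p,.324])
E
```

```text
[ 0.46516 -0.1971 ]
tool pos [0.4998 0.3271 0.3205] jaw ang 7.22 x axis [-0. -0. -1.] | d tool [-0.0034 -0.5156 -0.1003]
```

```bash
python3 -m creep '[{"claw":0,"dx":0,"dy":-0.02,"dz":-0.004,"yaw":0},{"claw":0,"dx":0,"dy":-0.04,"dz":-0.008,"yaw":0},{"claw":0,"dx":0,"dy":-0.05,"dz":-0.0095,"yaw":0},{"claw":0,"dx":0,"dy":-0.05,"dz":-0.0095,"yaw":0},{"claw":0,"dx":0,"dy":-0.05,"dz":-0.0095,"yaw":0},{"claw":0,"dx":0,"dy":-0.05,"dz":-0.0095,"yaw":0},{"claw":0,"dx":0,"dy":-0.05,"dz":-0.0095,"yaw":0},{"claw":0,"dx":0,"dy":-0.05,"dz":-0.0095,"yaw":0},{"claw":0,"dx":0,"dy":-0.05,"dz":-0.0095,"yaw":0},{"claw":0,"dx":0,"dy":-0.05,"dz":-0.0095,"yaw":0},{"claw":0,"dx":0,"dy":-0.04,"dz":-0.008,"yaw":0},{"claw":0,"dx":0,"dy":-0.015,"dz":-0.004,"yaw":0}]' 45
python3 -m creep '[{"claw":0,"dx":0,"dy":0,"dz":0,"yaw":0.13},{"claw":0,"dx":0,"dy":0,"dz":0,"yaw":0.13},{"claw":0,"dx":0,"dy":0,"dz":0,"yaw":0.13},{"claw":0,"dx":0,"dy":0,"dz":0,"yaw":0.13},{"claw":0,"dx":0,"dy":0,"dz":0,"yaw":0.13},{"claw":0,"dx":0,"dy":0,"dz":0,"yaw":0.13},{"claw":0,"dx":0,"dy":0,"dz":0,"yaw":0},{"claw":0,"dx":0,"dy":0,"dz":0,"yaw":0}]' 45
python3 - <<'E'
from h import *
W=snap('wrist','w6');S=snap('scene','s6');T=snap('top','t6')
p=[.46516,-.1971,.324];togo(p);print(env.get_state()['q'])
for l in ['pin_end','pinned_shaft','lens']:
  for n in ['wrist','scene','top']: print(l,n,[(round(d['conf'],2),np.round(d['extent'],0).tolist()) for d in env.find_in(l,n)])
E
```

```text
clock: 7.9
position: [0.4644, -0.1926, 0.3195]
orientation: [0.705, -0.043, 0.707, 0.044]
contact_force: [0.5, 0.5, -3.1]
gripper_width: 0.0172
clock: 8.7
position: [0.4655, -0.1889, 0.3202]
orientation: [0.67, 0.226, 0.671, -0.226]
contact_force: [-0.2, -0.4, -3.5]
gripper_width: 0.017
tool pos [ 0.4658 -0.189   0.3207] jaw ang -37.32 x axis [-0.  0. -1.] | d tool [-0.0033 -0.0068  0.0044]
[-5.04334172e-01  2.24301674e-01  1.47211126e+00 -1.74033115e-06
  1.44564318e+00  1.47044037e-01]
pin_end wrist [(0.65, [319.0, 244.0, 29.0, 107.0])]
pin_end scene [(0.89, [226.0, 146.0, 14.0, 38.0]), (0.66, [356.0, 270.0, 107.0, 49.0]), (0.29, [237.0, 202.0, 61.0, 17.0])]
pin_end top []
pinned_shaft wrist [(0.91, [320.0, 244.0, 36.0, 102.0]), (0.41, [223.0, 7.0, 20.0, 7.0])]
pinned_shaft scene [(0.85, [226.0, 145.0, 22.0, 36.0])]
pinned_shaft top [(0.37, [408.0, 133.0, 14.0, 14.0])]
lens wrist [(0.85, [474.0, 284.0, 62.0, 35.0]), (0.24, [320.0, 242.0, 33.0, 105.0])]
lens scene [(0.81, [116.0, 231.0, 82.0, 56.0])]
lens top [(0.68, [509.0, 188.0, 47.0, 32.0])]
```

View pics/s6.png

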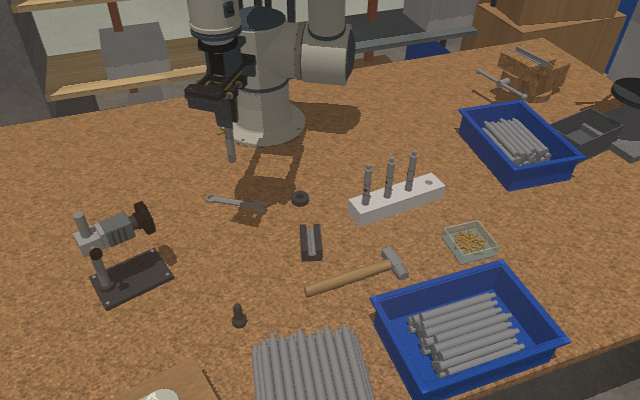

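View pics/t6.png

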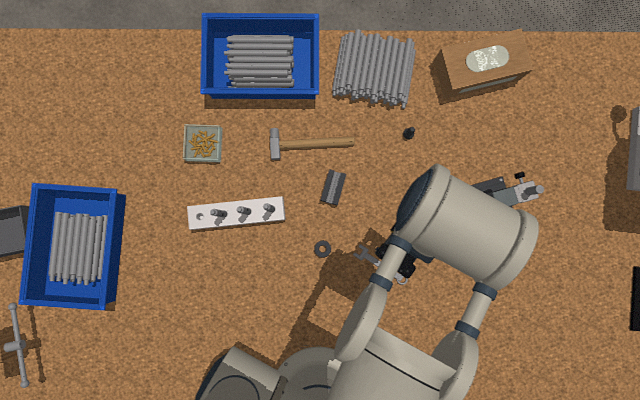

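View pics/w6.png

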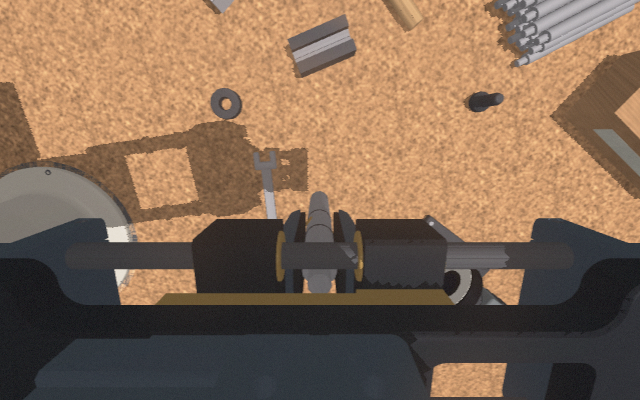

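```bash
cat > m3.py <<'E'
from h import *
import sys
from scipy.optimize import least_squares
S=snap('scene');c=cloud(S);im=S['image'].astype(int)
P,R=tool(); ax=P+R[:,0]*-.019
print('tcp',P.round(4),'xax',R[:,0].round(4))
m=(np.hypot(c[...,0]-P[0],c[...,1]-P[1])<.045)&(c[...,2]<P[2]-.004)&(c[...,2]>P[2]-.125)
br=m&(im[...,2]-im[...,0]>35); sh=m&~br
q=c[m]; d=np.hypot(q[:,0]-P[0],q[:,1]-P[1]); 
w=c[sh]; w=w[np.hypot(w[:,0]-P[0],w[:,1]-P[1])<.016]
f=least_squares(lambda x:np.hypot(w[:,0]-x[0]-x[2]*(w[:,2]-P[2]),w[:,1]-x[1]-x[3]*(w[:,2]-P[2]))-.009,[P[0],P[1],0,0],loss='soft_l1',f_scale=.001)
print('axis at tcp z',f.x.round(4),len(w),np.abs(f.fun).mean(),'zmin',w[:,2].min())
B=c[br];print('brass',len(B))
if len(B):
    zz=B[:,2]; A=np.stack([f.x[0]+f.x[2]*(zz-P[2]),f.x[1]+f.x[3]*(zz-P[2])],1); e=B[:,:2]-A
    r=np.hypot(*e.T); k=(r>.011)&(r<.03); print(np.c_[B,r,np.degrees(np.arctan2(e[:,1],e[:,0]))][k].round(4)); print(e[k].mean(0),np.degrees(np.arctan2(*e[k].mean(0)[::-1])))
u,v=proj(S,[P-[0,0,.05]])[0].astype(int); print(u,v)
cv2.imwrite('pics/%s.png'%sys.argv[1],cv2.resize(S['image'][v-40:v+40,u-40:u+40],(560,560),interpolation=cv2.INTER_NEAREST))
E
python3 m3.py p7
```

```text
tcp [ 0.466  -0.1891  0.3209] xax [ 1.e-04 -0.e+00 -1.e+00]
axis at tcp z [ 4.659e-01 -1.900e-01  5.300e-03  3.000e-04] 276 0.0012590405714522693 zmin 0.2208271311183076
brass 39
[[ 4.69000e-01 -2.06200e-01  3.08500e-01  1.66000e-02 -7.90330e+01]
 [ 4.69900e-01 -2.04200e-01  3.08600e-01  1.48000e-02 -7.41400e+01]
 [ 4.68400e-01 -2.01900e-01  3.07200e-01  1.22000e-02 -7.78147e+01]
 [ 4.74000e-01 -2.13500e-01  3.10700e-01  2.49000e-02 -7.08360e+01]
 [ 4.70200e-01 -2.10900e-01  3.07700e-01  2.14000e-02 -7.81442e+01]
 [ 4.71300e-01 -2.09000e-01  3.08000e-01  1.98000e-02 -7.38229e+01]
 [ 4.69500e-01 -2.06600e-01  3.06400e-01  1.70000e-02 -7.73608e+01]
 [ 4.74300e-01 -2.05100e-01  3.09100e-01  1.74000e-02 -6.08499e+01]
 [ 4.71700e-01 -2.02700e-01  3.06900e-01  1.40000e-02 -6.49362e+01]
 [ 4.70400e-01 -2.00400e-01  3.05600e-01  1.14000e-02 -6.59678e+01]
 [ 4.72700e-01 -2.15800e-01  3.07800e-01  2.67000e-02 -7.50769e+01]
 [ 4.76600e-01 -2.14200e-01  3.10000e-01  2.65000e-02 -6.59316e+01]
 [ 4.74800e-01 -2.11800e-01  3.08300e-01  2.36000e-02 -6.76537e+01]
 [ 4.71400e-01 -2.09300e-01  3.05600e
[... 404 characters left out ...]
900e-01  2.71000e-02 -6.49529e+01]
 [ 4.79300e-01 -2.12700e-01  3.08800e-01  2.64000e-02 -5.93820e+01]
 [ 4.75400e-01 -2.10100e-01  3.05800e-01  2.23000e-02 -6.44481e+01]
 [ 4.76100e-01 -2.08100e-01  3.05700e-01  2.08000e-02 -6.03626e+01]
 [ 4.70500e-01 -2.05200e-01  3.01500e-01  1.59000e-02 -7.27501e+01]
 [ 4.72700e-01 -2.03400e-01  3.02600e-01  1.51000e-02 -6.25580e+01]
 [ 4.71400e-01 -2.16200e-01  3.01900e-01  2.68000e-02 -7.79830e+01]
 [ 4.75600e-01 -2.14600e-01  3.04300e-01  2.65000e-02 -6.83682e+01]
 [ 4.74700e-01 -2.12400e-01  3.03300e-01  2.41000e-02 -6.82952e+01]
 [ 4.74900e-01 -2.10300e-01  3.02900e-01  2.23000e-02 -6.59502e+01]]
[ 0.00714498 -0.01870634] -69.09540143742831
230 142
```

View pics/p7.png

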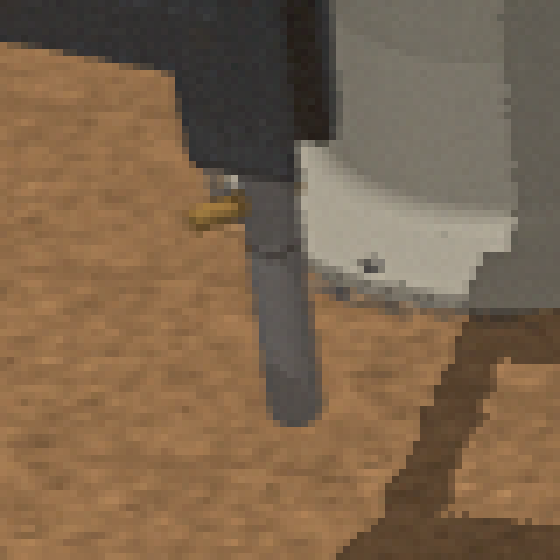

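```bash
cat > m4.py <<'E'
from h import *
from scipy.optimize import least_squares
n=np.array([-.2817,.9595,0]);t=np.array([.9595,.2817,0])
for nm in ('scene','wrist','top'):
    s=snap(nm);c=cloud(s).reshape(-1,3);im=s['image'].reshape(-1,3).astype(int)
    k=(c[:,2]>.11)&(c[:,2]<.22)&(abs(c[:,0]-.5215)<.06)&(c[:,1]>-.44)&(c[:,1]<-.36)
    a=c@n; w=c[k]; 
    if len(w)<30: print(nm,len(w));continue
    al=w@n;print(nm,len(w),'along pct',np.percentile(al,[1,10,50,90,95,98,100]).round(4))
    lat=w@t; rad=np.hypot(lat-np.median(lat),w[:,2]-.164)
    def f(x): return np.hypot(lat-x[0],w[:,2]-x[1])-.037
    # side-surface points only: iterate
    x=np.array([.5215*.9595-.389*.2817,.164])
    for i in range(8):
        r=f(x);g=(abs(r)<.004); L=lat[g];Z=w[g,2]
        x=least_squares(lambda y:np.hypot(L-y[0],Z-y[1])-.037,x,loss='soft_l1',f_scale=.0007).x
    print(' ring lat,z',x.round(4),g.sum(),'spread al',np.percentile(al[g],[2,50,98]).round(4), 'lat ext',lat.min(),lat.max(),'z',w[:,2].min(),w[:,2].max())
    h,e=np.histogram(al,bins=np.arange(-.56,-.50,.002));print(dict(zip(e.round(3).tolist(),h.tolist())))
    bm=k&(im.min(-1)>95); 
    if bm.sum()>15:
        q=c[bm];print(' bright',len(q),np.percentile(q@n,[5,50,95]),q.mean(0))
E
python3 m4.py
```

```text
scene 694 along pct [-0.5784 -0.5723 -0.5421 -0.5293 -0.5271 -0.5261 -0.5243]
 ring lat,z [0.3891 0.1602] 302 spread al [-0.542  -0.5341 -0.5256] lat ext 0.3565065869006528 0.4294841751712214 z 0.12644147389411345 0.1996390929580879
{-0.56: 14, -0.558: 14, -0.556: 18, -0.554: 21, -0.552: 19, -0.55: 17, -0.548: 16, -0.546: 20, -0.544: 40, -0.542: 86, -0.54: 35, -0.538: 32, -0.536: 30, -0.534: 39, -0.532: 32, -0.53: 34, -0.528: 35, -0.526: 13, -0.524: 0, -0.522: 0, -0.52: 0, -0.518: 0, -0.516: 0, -0.514: 0, -0.512: 0, -0.51: 0, -0.508: 0, -0.506: 0, -0.504: 0, -0.502: 0}
 bright 30 [-0.57716619 -0.57218995 -0.56877437] [ 0.54487633 -0.43496993  0.18320392]
wrist 1466 along pct [-0.5757 -0.5647 -0.5236 -0.5213 -0.5209 -0.5206 -0.5198]
 ring lat,z [0.3914 0.1594] 549 spread al [-0.5391 -0.5287 -0.5221] lat ext 0.38093762005697374 0.42772832894437957 z 0.13789322721576291 0.19822472516041412
{-0.56: 6, -0.558: 2, -0.556: 0, -0.554: 0, -0.552: 0, -0.55: 0, -0.548: 0, -0.546: 0, -0.544: 0, -0.542: 2, -0.54: 32, -0.538: 46, -0.536: 48, -0.534: 51, -0.532: 50, -0.53: 62, -0.528: 48, -0.526: 7
[... 528 characters left out ...]
                                                       ~~~~~~~~~~~~~^^^^^^^^^^^^^^^^^
    return _quantile_unchecked(
        a, q, axis, out, overwrite_input, method, keepdims, weights)
    return _ureduce(a,
                    func=_quantile_ureduce_func,
    ...<5 lines>...
                    overwrite_input=overwrite_input,
                    method=method)
    r = func(a, **kwargs)
    result = _quantile(arr,
                       quantiles=q,
    ...<2 lines>...
                       out=out,
                       weights=wgt)
    slices_having_nans = np.isnan(arr[-1, ...])
                                  ~~~^^^^^^^^^
IndexError: index -1 is out of bounds for axis 0 with size 0
```

```bash
cat > m5.py <<'E'
from h import *
from scipy.optimize import least_squares
n=np.array([-.2817,.9595,0]);t=np.array([.9595,.2817,0])
for nm,lo,hi in (('scene',-.5405,-.528),('wrist',-.538,-.5255)):
    s=snap(nm);c=cloud(s).reshape(-1,3)
    k=(c[:,2]>.11)&(c[:,2]<.22)&(abs(c[:,0]-.5215)<.06)&(c[:,1]>-.44)&(c[:,1]<-.36)
    w=c[k];al=w@n;lat=w@t
    g=(al>lo)&(al<hi);L=lat[g];Z=w[g,2]; x0=[.392,.162,.037]
    g2=np.hypot(L-.392,Z-.162)>.030; L=L[g2];Z=Z[g2]
    f=least_squares(lambda y:np.hypot(L-y[0],Z-y[1])-.037,x0[:2],loss='soft_l1',f_scale=.0007);print(nm,'R37',f.x,len(L),abs(f.fun).mean())
    f=least_squares(lambda y:np.hypot(L-y[0],Z-y[1])-y[2],x0,loss='soft_l1',f_scale=.0007);print(nm,'Rfree',f.x,abs(f.fun).mean(),'ang range',np.degrees(np.arctan2(Z-f.x[1],L-f.x[0])).round().min(),np.degrees(np.arctan2(Z-f.x[1],L-f.x[0])).max())
    if nm=='wrist':
        q=w[(al>-.5255)&(al<-.519)];m=np.median(q,0)
        fp=least_squares(lambda y:(q-m)@[np.cos(y[0])*np.cos(y[2]),np.sin(y[0])*np.cos(y[2]),np.sin(y[2])]-y[1],[np.radians(106.4),0,0],loss='soft_l1',f_scale=.0005)
        print('face normal',np.degrees(fp.x),abs(fp.fun).mean(),'al med',np.median(q@n))
        r=np.hypot(q@t-.392,q[:,2]-.162);print('face radii',np.percentile(r,[1,50,99]))
        # outer rim of front face
E
python3 m5.py; python3 - <<'E'
from h import *
W=cv2.imread('pics/w6.png');cv2.imwrite('pics/w6c.png',cv2.resize(W[200:320,400:540],None,fx=5,fy=5,interpolation=cv2.INTER_NEAREST))
E
```

```text
scene R37 [0.38948342 0.16042687] 209 0.0013901013644481127
scene Rfree [0.39042275 0.16125813 0.0359912 ] 0.0013647130358310279 ang range -45.0 126.34853916195398
wrist R37 [0.39131785 0.15990821] 324 0.00047480067580282385
wrist Rfree [0.39197704 0.16089487 0.03589811] 0.00046981573979762437 ang range 9.0 100.6895218643122
face normal [ 1.04143934e+02 -1.69121020e-02  2.95706380e+00] 0.000624691832233779 al med -0.522528292795791
face radii [0.00253997 0.02176174 0.03551005]
```

View pics/w6c.png

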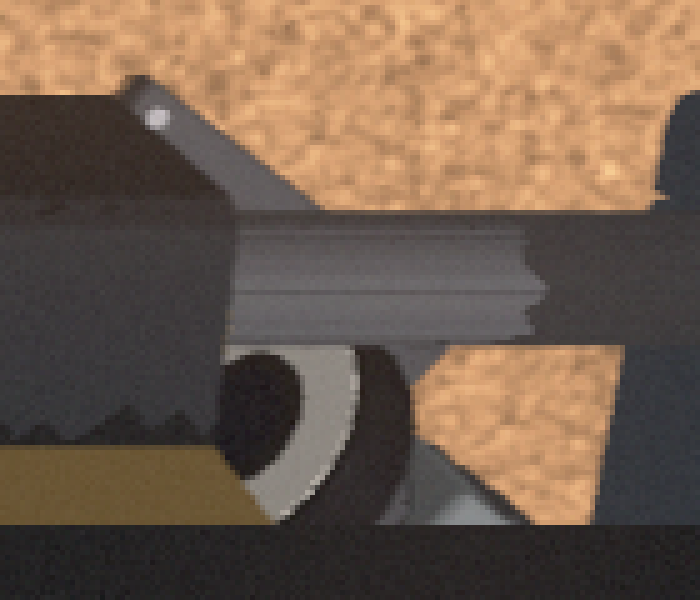

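```bash
cat > m6.py <<'E'
from h import *
from scipy.optimize import least_squares
L=np.array([.5221,-.3902,.1615]);n=np.array([-.2817,.9595,0])
def fit(S):
    c=cloud(S);im=S['image'].astype(int);P,R=tool()
    m=(np.hypot(c[...,0]-P[0],c[...,1]-P[1])<.045)&(c[...,2]<P[2]-.004)&(c[...,2]>P[2]-.125)
    br=m&(im[...,2]-im[...,0]>35);w=c[m&~br]; w=w[(np.hypot(w[:,0]-P[0],w[:,1]-P[1])<.013)&(w[:,2]<P[2]-.03)]
    f=least_squares(lambda x:np.hypot(w[:,0]-x[0],w[:,1]-x[1])-.009,P[:2],loss='soft_l1',f_scale=.001)
    f2=least_squares(lambda x:np.hypot(w[:,0]-x[0]-x[2]*(w[:,2]-P[2]+.07),w[:,1]-x[1]-x[3]*(w[:,2]-P[2]+.07))-.009,[*P[:2],0,0],loss='soft_l1',f_scale=.001)
    print('tcp',P.round(4),'axis',f.x.round(4),len(w),'tilt fit',f2.x.round(4),'foot z~',np.percentile(w[:,2],1).round(4))
    B=c[br];r=np.hypot(B[:,0]-f.x[0],B[:,1]-f.x[1]);B=B[(r>.011)&(r<.031)]
    def g(x,a=f.x):
        d=np.array([np.cos(x[0]),np.sin(x[0]),0]);e=B-[a[0],a[1],x[1]];return np.linalg.norm(e-np.outer(e@d,d),axis=1)-.004
    for a in (f.x,P[:2]):
        h=least_squares(g,[np.radians(-72),P[2]-.016],kwargs=dict(a=a),loss='soft_l1',f_scale=.001)
        d=np.array([np.cos(h.x[0]),np.sin(h.x[0]),0]);print('pin ang',np.degrees(h.x[0]).round(2),'z',h.x[1].round(4),'below tcp',(P[2]-h.x[1]).round(4),len(B),'res',abs(h.fun).mean().round(5),'rmax',((B-[*a,0])@d).max().round(4))
    return f.x,h.x
if __name__=='__main__':
    fit(snap('scene'));fit(snap('scene'))
    P,R=tool(); print('jaw',np.degrees(np.arctan2(R[1,2],R[0,2])))
    togo([*(L+.127*n)[:2],.16])
E
python3 m6.py
```

```text
tcp [ 0.4661 -0.1891  0.3209] axis [ 0.4654 -0.1901] 201 tilt fit [ 0.4654 -0.1901  0.0041  0.0042] foot z~ 0.2227
pin ang -71.37 z 0.3043 below tcp 0.0166 32 res 0.00273 rmax 0.0286
pin ang -73.96 z 0.3043 below tcp 0.0166 32 res 0.00273 rmax 0.0293
tcp [ 0.466  -0.1891  0.3209] axis [ 0.4656 -0.1901] 200 tilt fit [ 0.4655 -0.1901  0.0034 -0.0036] foot z~ 0.2216
pin ang -71.86 z 0.305 below tcp 0.0159 31 res 0.00113 rmax 0.0283
pin ang -73.94 z 0.305 below tcp 0.0159 31 res 0.00114 rmax 0.029
jaw -37.46834377485762
tool pos [ 0.466  -0.1891  0.3209] jaw ang -37.47 x axis [-0. -0. -1.] | d tool [ 0.1609 -0.0505  0.0643]
```

Scene depth puts the pin at about −72°, 16 mm below the TCP, with no measurable tilt. The target is −73.65° and TCP z = 0.1775, so I'll move into place.

```bash
python3 -m creep '[{"claw":0,"dx":0.02,"dy":0,"dz":0,"yaw":0.02},{"claw":0,"dx":0.03,"dy":0,"dz":0,"yaw":0},{"claw":0,"dx":0.03,"dy":0,"dz":0,"yaw":0},{"claw":0,"dx":0.03,"dy":0,"dz":0,"yaw":0},{"claw":0,"dx":0.02,"dy":0,"dz":0,"yaw":0},{"claw":0,"dx":0.013,"dy":-0.01,"dz":0.013,"yaw":0},{"claw":0,"dx":0,"dy":-0.015,"dz":0.019,"yaw":0},{"claw":0,"dx":0,"dy":-0.015,"dz":0.019,"yaw":0},{"claw":0,"dx":0,"dy":-0.01,"dz":0.013,"yaw":0},{"claw":0,"dx":0,"dy":0,"dz":0,"yaw":0},{"claw":0,"dx":0,"dy":0,"dz":0,"yaw":0},{"claw":0,"dx":0,"dy":0,"dz":0,"yaw":0}]' 45
python3 m6.py; cat > m7.py <<'E'
from h import *
import sys
from m6 import L,n
S=snap('scene');P,R=tool()
a=S['image'][150:280,60:260].copy(); k=4
a=cv2.resize(a,None,fx=k,fy=k,interpolation=cv2.INTER_NEAREST)
cv2.imwrite('pics/%s_raw.png'%sys.argv[1],a)
def ln(p,q,col):
    u=proj(S,[p,q]); u=((u-[60,150]+.5)*k).round().astype(int); cv2.line(a,tuple(map(int,u[0])),tuple(map(int,u[1])),col,1)
ln(L,L+.127*n,(0,255,0))
r=L+.127*n; ln(r+[0,0,-.085],r+[0,0,.02],(255,255,0))
e=L+.1*n; ln(e-[0,0,.008],e+[0,0,.008],(0,0,255))
t=np.array([.9595,.2817,0])
for i in range(36):
    f=lambda j:L+.037*(np.cos(j*np.pi/18)*t+np.sin(j*np.pi/18)*np.array([0,0,1])); ln(f(i),f(i+1),(255,0,255))
cv2.imwrite('pics/%s.png'%sys.argv[1],a)
E
python3 m7.py f1
```

```text
clock: 10.9
position: [0.4847, -0.2677, 0.1779]
orientation: [0.667, 0.234, 0.667, -0.234]
contact_force: [0.3, 1.5, -3.0]
gripper_width: 0.0173
tcp [ 0.4847 -0.2675  0.178 ] axis [ 0.4838 -0.2686] 169 tilt fit [ 0.4837 -0.2686  0.0144 -0.0032] foot z~ 0.0776
pin ang -71.21 z 0.1623 below tcp 0.0157 27 res 0.0013 rmax 0.0283
pin ang -74.58 z 0.1623 below tcp 0.0157 27 res 0.00124 rmax 0.0288
tcp [ 0.4847 -0.2676  0.178 ] axis [ 0.4842 -0.2689] 164 tilt fit [ 0.4841 -0.2689  0.0169  0.0136] foot z~ 0.0783
pin ang -70.34 z 0.1637 below tcp 0.0143 28 res 0.00101 rmax 0.0278
pin ang -72.87 z 0.1637 below tcp 0.0143 28 res 0.00095 rmax 0.0288
jaw -38.588370215938795
tool pos [ 0.4847 -0.2676  0.178 ] jaw ang -38.59 x axis [-0.  0. -1.] | d tool [0.018  0.0004 0.0017]
```

View pics/f1.png

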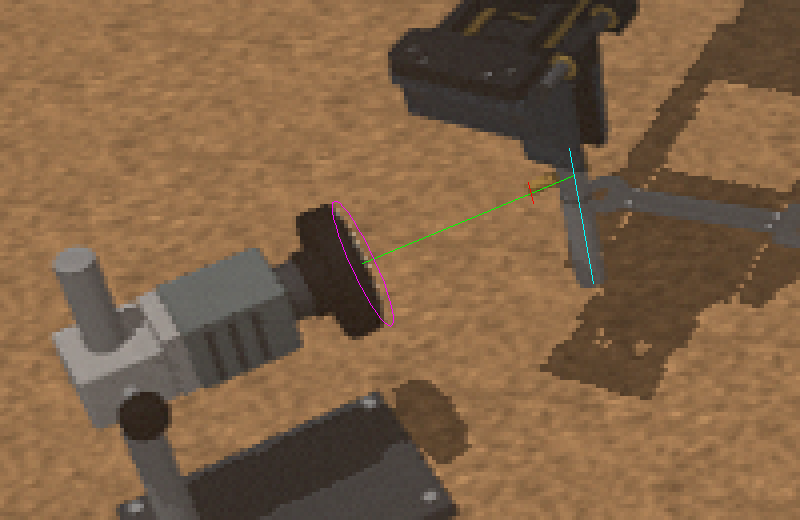

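View pics/f1_raw.png

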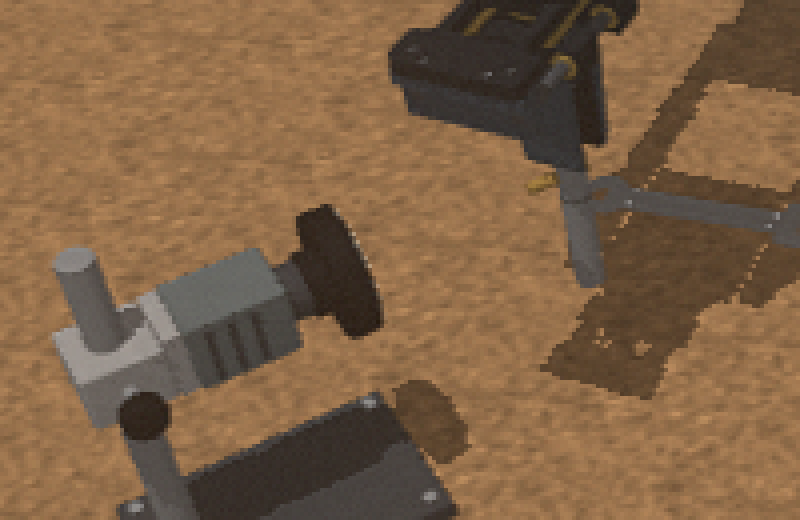

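```bash
python3 - <<'E'
from h import *
S=snap('scene');im=S['image'].astype(int)
P,R=tool()
u0,v0=proj(S,[P-[0,0,.016]])[0];print(u0,v0)
d=im[...,2]-im[...,0]
x0,y0=186,190
for v in range(y0,y0+14): print(v,[ '%d/%d'%(d[v,u],im[v,u].sum()//3) for u in range(x0,x0+20)])
a=S['image'][180:225,180:220];cv2.imwrite('pics/z1.png',cv2.resize(a,None,fx=13,fy=13,interpolation=cv2.INTER_NEAREST))
E
```

```text
203.081705333669 192.53142028306058
190 ['76/114', '72/109', '76/114', '78/117', '82/123', '80/121', '62/105', '55/95', '19/60', '18/59', '7/50', '3/51', '1/56', '0/56', '4/57', '3/54', '4/55', '2/59', '5/57', '10/49']
191 ['76/115', '73/109', '73/110', '76/116', '77/115', '79/117', '82/119', '80/120', '85/120', '79/119', '60/101', '54/91', '17/61', '2/51', '5/50', '5/49', '4/55', '0/58', '1/53', '6/48']
192 ['80/118', '75/116', '78/113', '79/121', '78/119', '77/116', '73/111', '73/105', '75/112', '79/117', '86/124', '85/123', '69/116', '7/79', '9/79', '6/68', '6/55', '10/51', '8/47', '2/47']
193 ['72/109', '73/111', '74/116', '75/112', '75/109', '75/111', '71/109', '70/104', '73/111', '74/108', '63/89', '64/86', '50/65', '26/77', '5/79', '9/83', '8/82', '8/83', '7/78', '6/72']
194 ['77/119', '77/114', '74/110', '73/110', '74/112', '72/112', '73/108', '79/112', '85/107', '91/108', '76/93', '94/108', '58/70', '45/72', '7/80', '8/80', '11/83', '9/78', '9/78', '8/77']
195 ['74/108', '75/112', '78/116', '76/118', '77/113', '76/110', '88/110', '101/118', '100/117', '97/116', '92/109', '86
[... 923 characters left out ...]
, '81/121', '78/118', '80/118', '82/123', '88/126', '82/120', '37/84', '9/68', '8/70', '12/65', '11/65', '11/67']
201 ['73/114', '80/116', '83/122', '79/119', '74/111', '75/110', '76/115', '80/118', '77/115', '77/116', '79/119', '82/124', '87/124', '78/118', '34/95', '3/93', '6/89', '10/82', '9/82', '11/78']
202 ['79/116', '80/119', '83/125', '86/130', '87/131', '78/114', '67/102', '72/107', '74/110', '77/117', '84/121', '82/122', '81/121', '76/112', '48/97', '4/91', '7/95', '11/92', '8/91', '9/81']
203 ['79/113', '77/116', '80/121', '79/119', '75/109', '64/101', '64/97', '69/101', '69/105', '71/108', '74/111', '73/110', '74/112', '75/114', '65/107', '5/89', '6/91', '10/93', '9/88', '10/75']
```

View pics/z1.png

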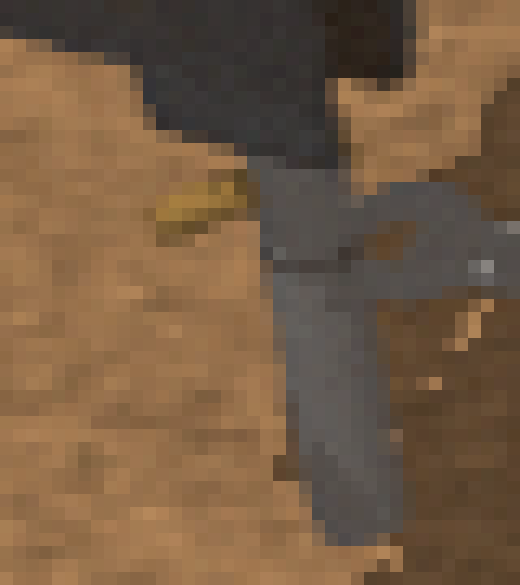

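```bash
python3 - <<'E'
from h import *
S=snap('scene');P,R=tool()
im=cv2.cvtColor(S['image'],cv2.COLOR_BGR2Lab).astype(int)
r=P-[0,0,.016]
for a in (-66,-70,-74,-78,-82):
    d=np.array([np.cos(np.radians(a)),np.sin(np.radians(a)),0]); u=proj(S,[r+.009*d,r+.027*d]); print(a,u.round(2).tolist(),'slope',((u[1]-u[0])[1]/(u[1]-u[0])[0]).round(3))
b=(S['image'][...,2].astype(int)-S['image'][...,0])/ (S['image'].sum(-1)/3+1.)
for v in range(191,201): print(v,b[v,189:201].round(2))
E
```

```text
-66 [[199.74, 194.31], [193.04, 197.89]] slope -0.533
-70 [[199.59, 194.18], [192.6, 197.47]] slope -0.471
-74 [[199.46, 194.04], [192.2, 197.04]] slope -0.414
-78 [[199.34, 193.88], [191.86, 196.58]] slope -0.36
-82 [[199.24, 193.73], [191.58, 196.1]] slope -0.309
191 [0.64 0.64 0.68 0.67 0.67 0.69 0.67 0.59 0.59 0.29 0.17 0.12]
192 [0.65 0.66 0.66 0.64 0.7  0.66 0.66 0.65 0.68 0.62 0.07 0.1 ]
193 [0.66 0.66 0.66 0.65 0.64 0.68 0.65 0.71 0.74 0.71 0.36 0.1 ]
194 [0.66 0.67 0.65 0.66 0.67 0.77 0.83 0.87 0.86 0.9  0.61 0.09]
195 [0.65 0.65 0.68 0.78 0.84 0.85 0.82 0.83 0.81 0.83 0.64 0.22]
196 [0.67 0.67 0.75 0.84 0.82 0.81 0.8  0.85 0.8  0.71 0.48 0.09]
197 [0.65 0.66 0.71 0.81 0.83 0.8  0.76 0.69 0.65 0.64 0.53 0.08]
198 [0.67 0.68 0.66 0.71 0.67 0.69 0.67 0.65 0.65 0.67 0.6  0.06]
199 [0.7  0.64 0.67 0.65 0.65 0.66 0.66 0.69 0.67 0.65 0.66 0.03]
200 [0.66 0.67 0.65 0.66 0.66 0.66 0.64 0.65 0.66 0.68 0.65 0.44]
```

```bash
python3 - <<'E'
from h import *
W=cv2.imread('pics/w3.png');cv2.imwrite('pics/w3c.png',cv2.resize(W[150:230,285:365],None,fx=7,fy=7,interpolation=cv2.INTER_NEAREST))
S=snap('wrist');P,R=tool();Rc,tc=RT(S)
# tool pose at w3
a=np.radians(7.31);R3=np.array([[0,-np.sin(a),np.cos(a)],[0,np.cos(a),np.sin(a)],[-1,0,0]]);P3=np.array([.4985,.3274,.2509])
print(R.round(3),R3.round(3))
# world now->cam: X_tool=R^T(X-P) ; at w3 equivalent world now point = P+R R3^T(X-P3)
def p3(X): return proj(S,(np.array(X)-P3)@(R@R3.T).T+P)
ax=np.array([.4998,.3275])
print('top',p3([[*ax,.17]]),'shaft at block',p3([[*ax,.045]]))
for g in (-24,-28,-32,-36):
    d=np.array([np.cos(np.radians(g)),np.sin(np.radians(g)),0]);r=np.array([*ax,.095]);u=p3([r+.009*d,r+.027*d]);print(g,u.round(1).tolist(),((u[1]-u[0])[1]/(u[1]-u[0])[0]).round(3))
T=cv2.imread('pics/top0.png');cv2.imwrite('pics/t0z.png',cv2.resize(T[200:230,180:215],None,fx=16,fy=16,interpolation=cv2.INTER_NEAREST))
s=snap('top');
for g in (-24,-28,-32,-36):
    d=np.array([np.cos(np.radians(g)),np.sin(np.radians(g)),0]);r=np.array([*ax,.095]);u=proj(s,[r,r+.009*d,r+.027*d]);print('top',g,u.round(2).tolist())
E
```

```text
[[ 0.     0.624  0.782]
 [-0.     0.782 -0.624]
 [-1.     0.     0.   ]] [[ 0.    -0.127  0.992]
 [ 0.     0.992  0.127]
 [-1.     0.     0.   ]]
top [[320.91378841 205.29058522]] shaft at block [[320.29407324 181.2906892 ]]
-24 [[327.0, 192.7], [339.8, 200.3]] 0.598
-28 [[326.7, 193.1], [338.9, 201.6]] 0.697
-32 [[326.3, 193.5], [337.9, 202.8]] 0.806
-36 [[326.0, 193.9], [336.8, 204.0]] 0.928
top -24 [[193.63, 215.07], [195.09, 211.94], [198.0, 205.7]]
top -28 [[193.63, 215.07], [195.3, 212.05], [198.64, 206.01]]
top -32 [[193.63, 215.07], [195.51, 212.17], [199.26, 206.37]]
top -36 [[193.63, 215.07], [195.71, 212.3], [199.85, 206.77]]
```

View pics/w3c.png

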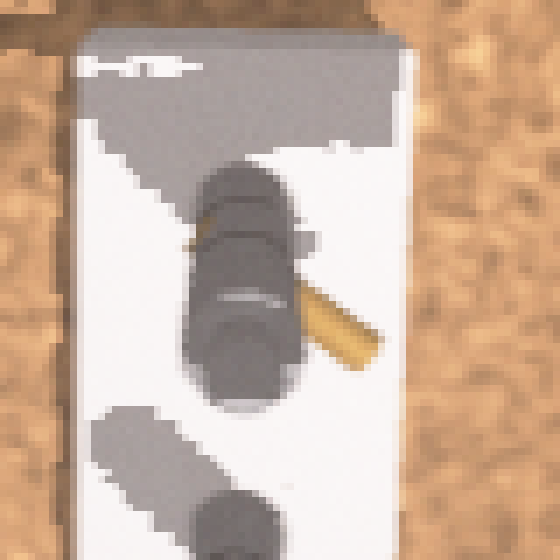

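View pics/t0z.png

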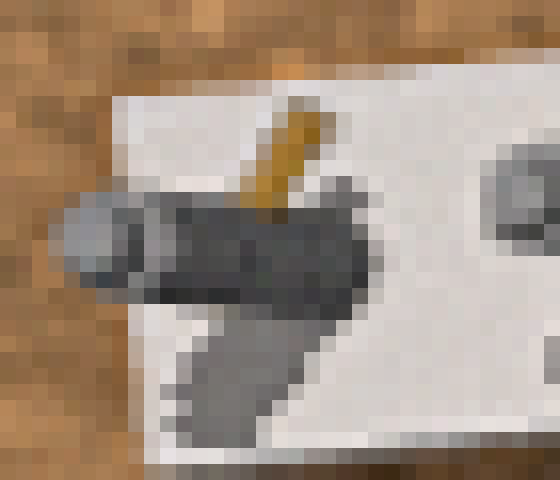

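```bash
cat > m8.py <<'E'
from h import *
from scipy.optimize import least_squares
N=10;SS=[snap('scene') for _ in range(N)];S=SS[0];P,R=tool()
Z=np.stack([s['range_z'] for s in SS]);print('z noise',Z[:,196,195].std())
S['range_z']=np.median(Z,0);I=np.mean([s['image'].astype(float) for s in SS],0);c=cloud(S)
ra=(I[...,2]-I[...,0])/(I.mean(-1)+1)
m=(np.hypot(c[...,0]-P[0],c[...,1]-P[1])<.045)&(c[...,2]<P[2]-.004)&(c[...,2]>P[2]-.125)
sh=m&(ra<.2);w=c[sh]; w=w[(np.hypot(w[:,0]-P[0],w[:,1]-P[1])<.013)&(w[:,2]<P[2]-.005)]
f2=least_squares(lambda x:np.hypot(w[:,0]-x[0]-x[2]*(w[:,2]-P[2]+.016),w[:,1]-x[1]-x[3]*(w[:,2]-P[2]+.016))-.009,[*P[:2],0,0],loss='soft_l1',f_scale=.0005)
print('axis@pin',f2.x.round(4),len(w),abs(f2.fun).mean().round(5),'tcp',P.round(4),'foot',np.percentile(w[:,2],[0,1]).round(4))
r=np.hypot(c[...,0]-f2.x[0],c[...,1]-f2.x[1]);br=m&(ra>.7)&(r>.0115)&(r<.03)
B=c[br]
def g(x):
    d=np.array([np.cos(x[0])*np.cos(x[3]),np.sin(x[0])*np.cos(x[3]),np.sin(x[3])]);e=B-[x[2]*-d[1]+f2.x[0],x[2]*d[0]+f2.x[1],x[1]];return np.linalg.norm(e-np.outer(e@d,d),axis=1)-.004
x0=[np.radians(-74),P[2]-.016,0,0]
for nm,mask in (('thru axis',[1,1,0,0]),('free lateral',[1,1,1,0]),('free all',[1,1,1,1])):
    mk=np.array(mask,bool);X=np.array(x0)
    def gg(y): z=X.copy();z[mk]=y;return g(z)
    h=least_squares(gg,X[mk],loss='soft_l1',f_scale=.0007);y=h.x.copy();y[0]=np.degrees(y[0]);print(nm,len(B),y.round(4),abs(h.fun).mean().round(5))
    d=np.array([np.cos(h.x[0]),np.sin(h.x[0]),0]);print('  tip',np.sort((B-[*f2.x[:2],0])@d)[-4:].round(4))
# subpixel centre line
ex=np.clip(ra-.68,0,None);
for u in range(191,200): 
    k=ex[191:200,u]; print(u,(k*np.arange(191,200)).sum()/max(k.sum(),1e-6),k.sum().round(2),end=' | ')
E
python3 m8.py
```

```text
z noise 0.35273948
axis@pin [ 0.4841 -0.2693  0.0008 -0.0013] 197 0.00045 tcp [ 0.4849 -0.2682  0.1779] foot [0.0804 0.081 ]
thru axis 26 [-73.9912   0.1617] 0.00053
  tip [0.0261 0.0268 0.0269 0.0272]
free lateral 26 [-7.22443e+01  1.61800e-01 -6.00000e-04] 0.00052
  tip [0.0261 0.0267 0.027  0.0273]
free all 26 [-7.2396e+01  1.6160e-01 -6.0000e-04  9.1000e-03] 0.00052
  tip [0.0261 0.0267 0.0269 0.0273]
191 196.30733974311883 0.16 | 192 196.3299517092438 0.46 | 193 196.06625122898222 0.5 | 194 195.47025839613687 0.55 | 195 195.22008731982538 0.53 | 196 194.8574409534423 0.42 | 197 194.64388922156047 0.43 | 198 194.4693919935979 0.36 | 199 0.0 0.0 |
```

Averaged scene frames give a pin angle of −74.0° (target −73.65°), tilt about 0.5° and the tip at 27 mm. The pooled lens estimate calls for a final nudge of about (+2.1, −2.0, −1) mm.

```bash
python3 - <<'E'
from h import *
P,R=tool();togo([.4869,-.2698,.177])
E
```

```text
tool pos [ 0.4849 -0.2682  0.1779] jaw ang -38.61 x axis [ 0. -0. -1.] | d tool [0.0009 0.     0.0026]
```

```bash
python3 -m creep '[{"claw":0,"dx":0.001,"dy":0,"dz":0.0026,"yaw":0},{"claw":0,"dx":0,"dy":0,"dz":0,"yaw":0},{"claw":0,"dx":0,"dy":0,"dz":0,"yaw":0},{"claw":0,"dx":0,"dy":0,"dz":0,"yaw":0},{"claw":0,"dx":0,"dy":0,"dz":0,"yaw":0}]' 45
sed -i 's/^L=.*;n=/L=np.array([.5225,-.3917,.161]);n=/' m6.py
python3 m8.py; python3 m5.py; python3 m7.py f2
```

```text
clock: 12.25
position: [0.4868, -0.2698, 0.1769]
orientation: [0.667, 0.234, 0.667, -0.234]
contact_force: [-0.4, -0.8, -3.6]
gripper_width: 0.0172
z noise 0.002173967
axis@pin [ 4.863e-01 -2.709e-01 -2.000e-04 -2.500e-03] 200 0.00043 tcp [ 0.4869 -0.2698  0.1769] foot [0.0785 0.0796]
thru axis 25 [-73.2669   0.1613] 0.00061
  tip [0.0263 0.0267 0.0268 0.0272]
free lateral 25 [-7.39853e+01  1.61300e-01  2.00000e-04] 0.00061
  tip [0.0263 0.0267 0.0268 0.0272]
free all 25 [-7.12569e+01  1.62600e-01 -6.00000e-04 -6.94000e-02] 0.0006
  tip [0.0265 0.0267 0.027  0.0272]
191 197.37859280459614 0.44 | 192 197.4194875434625 0.5 | 193 196.7829350603043 0.5 | 194 196.624832540418 0.49 | 195 196.28514082895452 0.49 | 196 195.842609739614 0.47 | 197 195.70748933702012 0.44 | 198 195.48263389976952 0.11 | 199 0.0 0.0 | scene R37 [0.38948134 0.16007591] 204 0.0012662032811198902
scene Rfree [0.3897819  0.16034701 0.03666551] 0.0012629020134374308 ang range -44.0 125.29569593152308
wrist R37 [0.39109241 0.15978168] 660 0.00032761863154211863
wrist Rfree [0.39123025 0.16019222 0.0366774 ] 0.00031495190092120586 ang range -9.0 156.32750949535696
face normal [ 1.06625496e+02 -1.69352264e-02  7.59163158e-01] 0.0007055650953354415 al med -0.5227112956395072
face radii [0.01318021 0.03068473 0.03656931]
```

View pics/f2.png

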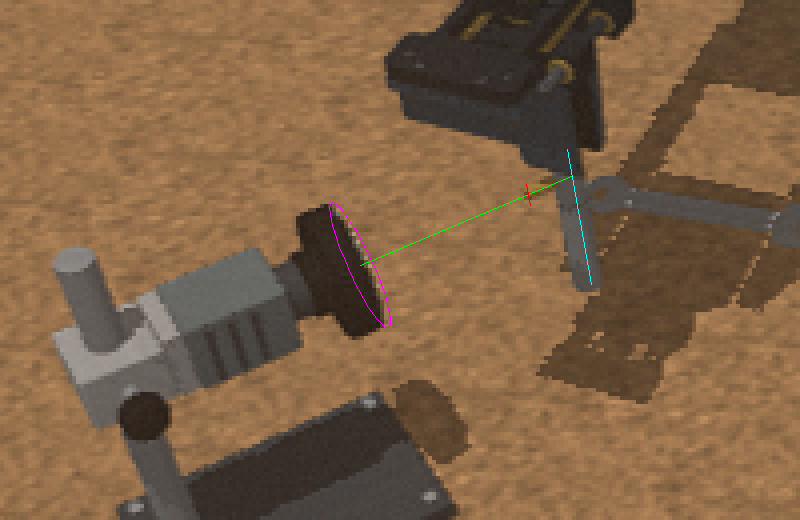

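```bash
python3 -m creep '[{"claw":0,"dx":0.001,"dy":0,"dz":0,"yaw":0},{"claw":0,"dx":0,"dy":0,"dz":0,"yaw":0},{"claw":0,"dx":0,"dy":0,"dz":0,"yaw":0},{"claw":0,"dx":0,"dy":0,"dz":0,"yaw":0},{"claw":0,"dx":0,"dy":0,"dz":0,"yaw":0},{"claw":0,"dx":0,"dy":0,"dz":0,"yaw":0}]' 45
python3 m8.py; python3 - <<'E'
from h import *
snap('scene','s9');snap('top','t9');st=env.get_state();print(st['clock'],st['position'],np.abs(st['joint_vel']).max(),st['contact_force'])
E
```

```text
clock: 13.5
position: [0.4869, -0.2698, 0.1759]
orientation: [0.667, 0.234, 0.667, -0.234]
contact_force: [0.0, 0.1, -3.0]
gripper_width: 0.0174
z noise 0.002053104
axis@pin [ 0.4863 -0.2709  0.002  -0.0029] 194 0.00045 tcp [ 0.4869 -0.2698  0.1759] foot [0.0794 0.0802]
thru axis 25 [-74.2031   0.1607] 0.00055
  tip [0.0262 0.0267 0.0274 0.0274]
free lateral 25 [-7.85131e+01  1.60700e-01  1.50000e-03] 0.00053
  tip [0.0258 0.0266 0.0272 0.0273]
free all 25 [-8.06022e+01  1.58300e-01  2.20000e-03  1.30200e-01] 0.00044
  tip [0.0256 0.0265 0.027  0.0272]
191 197.66197616868934 0.37 | 192 197.5812172089706 0.5 | 193 197.3716236025242 0.5 | 194 196.71947540101874 0.49 | 195 196.4992125147709 0.43 | 196 196.16951812486582 0.46 | 197 196.06426410443726 0.45 | 198 195.84426833628098 0.13 | 199 0.0 0.0 | 14.1 [ 0.48687969 -0.26975327  0.17591548] 0.001434147603178702 [ 0.38048099  0.05897682 -2.64772246]
```

View pics/s9.png

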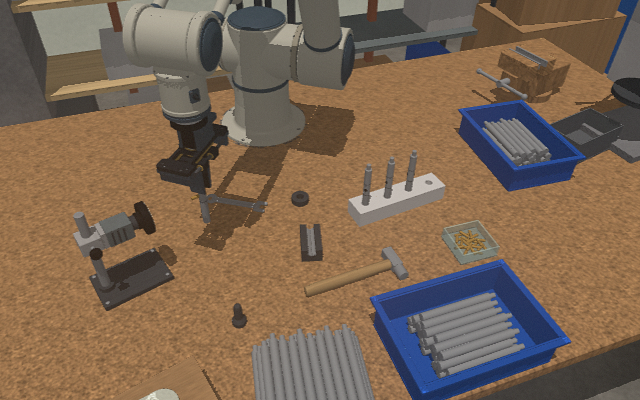

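The shaft hangs upright at scene (207,205) with the pin toward the camera's ring at (145,219). Everything else stands as before. The constrained pin angle averages −73.8° against the target −73.65°, and the arm is steady, so I'm handing in.

```bash
python3 -c "
from station import env
print(env.sign_off())"
```

```text
the job is handed in; nothing more can be done
None
```

I drew the pinned shaft out of its end bore with a 45 N grip, carried it above the other shafts, and handed the job in at about 14 s while holding it in front of the inspection camera.

**Last checks:**

| What | Measured | Wanted |
|---|---|---|
| Pin heading | about −73.8° (fits −73.3° to −74.2°) | −73.65° |
| Pin height | 0.160–0.161 m | lens at about 0.160 m |
| Pin end to lens front | about 0.100 m | 0.100 m |
| Sideways offset from the lens axis | about 1 mm or less | 0 |
| Shaft tilt | under 0.2° | upright |

- **Steadiness:** The arm was still, with the largest joint speed about 0.001 rad/s.
- **Rest of the bench:** By eye, the other shafts, the camera and the loose things looked untouched in the last scene picture.

**Where checks disagreed:**
- **Lens front:** The views put the lens front up to 4 mm apart along its axis, and its height from 0.160 to 0.164 m. I took values near the wrist camera's measurement, which had the best view of the ring light.
- **Pin heading:** One looser fit of the pin, made on only 25 pixels and with its axis left free, gave −78° to −81°. I gave it little weight, because the fit held to the shaft's axis and the measurements before the grasp both put the heading near −74°.

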